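# Clamp a turned disc with a T-bolt

## Task

Fasten the wooden disc that lies on the slotted base. Take the T-bolt with the hexagonal nut out of the slanted stand, lower its head lengthways through the slot at the end near the robot, away from the strap, and give it a quarter turn so that the head lies square across the slot; then slide the upright bolt along the slot into the side notch of the strap and tighten the nut clockwise until the strap holds the disc fast. Leave the bolt with the round knob in its well, do not shift the disc, and do not disturb the other things on the table.

Things in the scene. Friction and masses are not known exactly. Their poses are not given: they have to be found in the camera images.
- tbolt_end (a point): Centre of the bare 14 mm square end (34 mm long) of the steel T-bolt: hold it here. z runs up the bolt from head to end, x and y square to the end's flats. 97 mm above the head's underside, 18 mm above the top of the loose nut. At the start the bolt leans about 27 degrees, upper end to the left (+y), 30 mm deep in a well of the stand; draw it out along its own axis. 0.2 to 0.3 kg.
- tbolt_head (a point): Centre of the T-head of the same bolt (113 mm long), 4 mm above the head's underside; axes as tbolt_end. The head is 8 mm thick, 16 mm along x and 34 mm along y; above it a 14 mm round shank, then, 32 to 47 mm above the head's underside, a key block 26 mm along x and 14 mm along y, which fits the strap's notch when the head lies across the slot.
- nut_flange (a point): On the bolt's axis at the underside of the nut's flange, 49 mm above the head's underside while loose; axes turn with the nut. Flange 40 mm across, 4 mm thick; on it the hexagon, 30 mm across flats, 26 mm high, two of its six flats facing this frame's +y and -y (at 0 the bolt's too). The bolt's square end stands out above.
- nut (a joint): Turn of the nut on the T-bolt, rad: 0 loose (start), grows clockwise seen from above, stops at 2.0. Quick thread: 5 mm towards the head per rad. Turns stiffly (0.05 N m), stays where left. With the bolt in the notch the strap meets the disc at about 1.3 rad and 1.6 to 2.0 holds it fast; the notch lets the key block turn only about 15 degrees. As it tightens the bolt rises 2.5 mm and the nut sinks.
- slot (a point): Point on the T-slot's centre line, level with the base's top face (24 mm above the table), a good place to lower the head in. x along the slot towards the strap, y left, z up. Aluminium base 220 mm along x, 190 wide, fixed, its middle 55 mm ahead. Slot mouth 21 mm wide, lips 9.5 thick; below them a channel 42 wide, 10.5 high, floor 20 mm under this point. Ends closed, 49 mm behind, 159 ahead.
- notch (a point): Place of the bolt's axis in the strap, at its upper face (50 mm above the table), 105 mm from slot along the slot; axes as slot. Notch 19 mm wide, mouth rounded, open towards -x; its bottom is 15 mm beyond this point. The loose nut's flange clears the strap by 3 mm when the head rests on the channel floor.
- strap: Steel strap 57 x 147 x 10 mm across the slot, 40 to 50 mm above the table. Origin on its pivot, 65 mm to the right of the notch, mid-thickness; pivot cheeks reach 54 mm above the table. A light spring holds it up (3 N at the notch pushes it down); its rubber pad, 55 mm left of the notch, stands 2.5 mm above the disc.
- disc: The plain turned wooden disc to be clamped, 61 mm across, 12 mm thick, lying flat on the base under the end of the strap; origin in the centre of its underside.
- knob_bolt_knob (a point): Centre of the round black knob (36 mm across, 30 mm high) of a similar bolt, in the other well of the stand, 72 mm from the T-bolt; to be left alone. Which well holds which bolt varies.
- stand: Slanted wooden stand, fixed, 100 x 146 mm, 71 mm high, with the two wells one behind the other seen from the robot; origin under its middle, its own x axis pointing away from the side to which the bolts lean.
- blank: Half-carved wooden blank, 58 x 31 x 30 mm, a bystander beyond the stand; origin in the centre of its underside.
- spare_disc: A second turned disc, 64 mm across, 12 mm thick, on the bare table in front of the stand (robot side); a bystander; origin in the centre of its underside.
- gouge: Palm gouge, 132 mm long, right of the stand; a bystander; origin under its middle.
- offcut: Rough walnut block, 217 x 52 x 41 mm, left of the base; a bystander; origin under its middle.
- skew: Palm skew chisel, 148 mm long, right of the stand; a bystander; origin under its middle.
Things that resemble listed ones, but are neither listed nor needed, are in the scene too. What is shaped like the part that bears tbolt_end but yellow is not meant.

How it is judged:
By the outcome, as a careful person would: the job done as asked, in the order asked, and still so for the second after the job is handed in, with the robot touching nothing.
It also fails if it takes over 64 s, if anything falls off the work surface, if the arm or the gripper's body presses on something with over 40 N, if the wrist force passes 120 N, or if a joint passes its speed limit or range.

## Robot

A 7-joint arm with a two-finger parallel gripper is mounted at the origin on a cart in front of the work surface, level with it; the furniture and walls round the work are solid. World frame = base frame: x ahead of the robot, y to its left, z up, the work surface at z = 0. Lengths are in m, angles in rad, forces in N, time in s.
With the tool pointing down it reaches from about 0.425 to 0.875 m from the base axis. Payload 4.7 kg.
Tool frame: the origin (TCP) lies on the centre line of the jaws, within the pads' length; the fingertips stand ahead of it and the grasp point (between the pads) lies 2 mm behind it (nose_length is the z of the fingertips in the tool frame, in m); z points along the fingers, y is the line along which they close (so a half turn about z gives the same grasp; the last joint's range is limited). The gripper opens to 87 mm and grips with 3 to 60 N. Pads are 19 mm wide; open, the fingers measure 117 mm over their backs; the gripper's body (75 mm by 190 mm) begins 51 mm behind the grasp point.
Start: joints at [1.235, 0.321, -0.07, 1.45, 0.023, 1.371, -0.057], TCP at [0.223, -0.611, 0.24] pointing down, gripper open.
Joint ranges: [-2.86, 2.86], [-0.3, 2.09], [-1.38, 1.24], [0.06, 2.45], [-1.56, 4.7], [0.09, 2.05], [-2.69, 2.69]. Speed limits (rad/s): [2.57, 2.57, 3.14, 3.14, 3.14, 3.14, 3.14].

## Interface

Orientations are given as a rotation vector (axis times angle).
In Python, from bench import * gives the robot as it stands.
- The arm moves only by the tool send_rows, never from a script. Its arguments are lists of equal length, an entry for each row: "xyz": the shift along the tool's x, y, z in mm, a list of three; "dr": the turn, a rotation vector about the tool's x, y, z in rad, a list of three. A call has exactly 10 rows; each row is the pose to reach, as a shift and turn from the pose commanded when the call began, along the tool's axes at that moment; what a row does not reach only later rows make up. A row lasts 1/12 s, in which the tool goes at most 41.7 mm and 7.16 degrees, less where a joint would pass 70% of its speed; a pose out of reach is approached as far as the arm can. A call with a gripper value outside its range is refused whole. "jaw" is the finger opening in mm, from 0 to 87, set as the call begins (left out, the last holds). The fingers move at their own pace and stop on an object; "grip_force" is the grip in N (left out, the last holds). Time passes only in rows, so rows that repeat a pose let the fingers close, or fill a call up. It gives the time, the measured TCP pose, the force, the opening and the grip force at its end, in the units of the state.
- get_state(): the state, without advancing time (a new reading comes with each control period).
- get_image(name): name is "scene" or "top"; returns the picture (480x640x3 uint8, red, green, blue); there is no depth.
- calibration(name): a dict with "vfov" (degrees; the focal length in pixels is half the picture's height over the tangent of half this angle, whatever the lens; pixels are square), "cx", "cy" (the principal point, pixels), "rvec" (rotation vector, rad) and "tvec" (3), from world to camera coordinates, as OpenCV has them. Camera axes: x right, y down, z forward; pixel columns grow to the right and rows downward; lengths in m; the calibration is good to about 2 mm. A picture is of the moment at which its call begins. calibration takes no time and is no camera call.
- close_job(): hands the job in; it is judged then, once.
The state is a dict: "time": time; "joint_positions": joint angles; "qd": joint speeds; "joint_torque": joint torques, N m; "position": TCP position; "tool_rot": TCP orientation; "ft_force": force on the tool from outside, world axes, zero at the start; "torque": the same for the moment, N m; "grip_width": opening from 0.0 (shut) to 1.0 (fully open); "grip_force": force on a finger pad.
Only numpy, scipy, OpenCV 4.12 (cv2) and the standard library are available. Lean on these libraries where they do the work, as an engineer would, in place of code of your own. Each camera call takes 0.05 s, during which the arm holds its last target. There are 200 camera calls.

## Working session

There is one attempt and no reset: what is moved stays moved. The work goes in short steps, Python scripts to look and compute and a tool call to move; the robot and the scene stay as the last step left them, time stands still between calls to the robot, and variables do not carry over. Pictures are saved under pics/ and viewed, at most 10 in all, crops included, and the job is handed in when it is done.

Besides the shell and the picture viewer there is one more tool, called after "Emit:" in YAML: its name, and indented under it one key for each argument. send_rows: Moves the arm, as the interface text tells. Its arguments: {"type":"object","properties":{"xyz":{"type":"array"},"dr":{"type":"array"},"jaw":{"type":"number"},"grip_force":{"type":"number"}},"required":["xyz","dr"]}

```bash
ls; mkdir -p pics
python3 - <<'E'
from bench import *
import cv2
for n in("scene","top"):
    cv2.imwrite(f"pics/{n}0.png",get_image(n)[:,:,::-1]); print(n,calibration(n))
s=get_state();print(s)
try: print(nose_length)
except Exception as e: print(e)
E
```

```text
pics
scene {'vfov': 53.39881317771931, 'cx': 317.99713310757363, 'cy': 238.67853985304995, 'rvec': array([ 1.14573795, -2.09266803,  1.1555028 ]), 'tvec': array([0.27790332, 0.33767107, 0.96809071])}
top {'vfov': 45.562057018317134, 'cx': 314.41170364111036, 'cy': 229.75570793107792, 'rvec': array([ 2.21751142, -2.15169315,  0.10978588]), 'tvec': array([-0.03504437,  0.53545895,  1.39819182])}
{'time': 0.1, 'joint_positions': array([ 1.23511249,  0.32175841, -0.07011485,  1.45156832,  0.02259788,
        1.37081918, -0.05690031]), 'qd': array([ 1.06751521e-04,  4.47886136e-05,  2.50218178e-04, -1.40107871e-03,
        1.35979388e-03, -1.51640272e-03,  1.11613472e-03]), 'joint_torque': array([-1.24023095e-04, -4.92571843e+01, -4.05754354e-01, -3.13399172e+01,
       -6.39761123e-02,  3.94750061e-02,  8.73104000e-05]), 'position': array([ 0.22256013, -0.61019781,  0.23855723]), 'tool_rot': array([-3.09195727e+00, -5.46429434e-01,  6.11000215e-04]), 'ft_force': array([ 0.15105276, -0.51415822, -0.33544366]), 'torque': array([ 0.015386  , -0.01218823, -0.01051176]), 'grip_force': 0.0, 'grip_width': 1.001620022821336}
0.017
```

View pics/scene0.png

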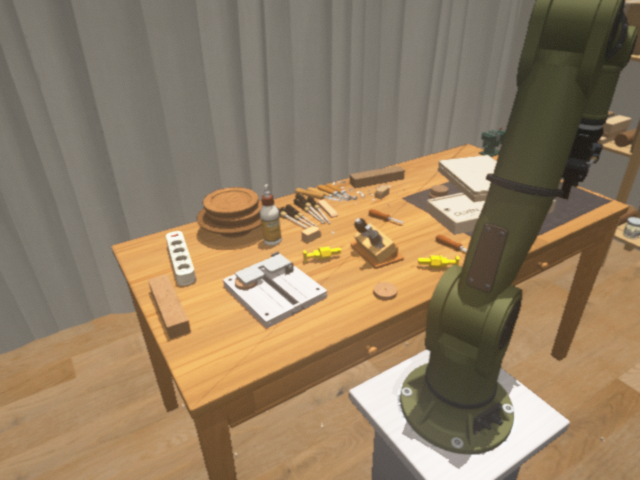

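View pics/top0.png

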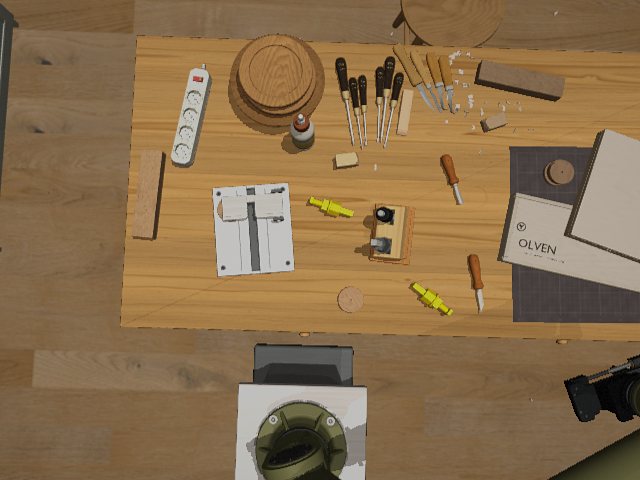

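```bash
cat > h.py <<'E'
import numpy as np, cv2
from scipy.spatial.transform import Rotation as R
from bench import *
def cam(n):
    c=calibration(n); f=240/np.tan(np.radians(c['vfov']/2))
    K=np.array([[f,0,c['cx']],[0,f,c['cy']],[0,0,1]])
    return K,R.from_rotvec(c['rvec']).as_matrix(),np.array(c['tvec'])
def ray(n,u,v):
    K,Rm,t=cam(n); d=Rm.T@np.linalg.inv(K)@[u,v,1]; return -Rm.T@t,d/np.linalg.norm(d)
def onz(n,u,v,z):
    o,d=ray(n,u,v); return o+d*(z-o[2])/d[2]
def proj(n,P):
    K,Rm,t=cam(n); q=(np.atleast_2d(P)@Rm.T+t)@K.T; return q[:,:2]/q[:,2:]
def tri(a,b):
    (o1,d1),(o2,d2)=ray("top",*a),ray("scene",*b)
    s=np.linalg.lstsq(np.c_[d1,-d2],o2-o1,rcond=None)[0]
    p,q=o1+s[0]*d1,o2+s[1]*d2; return (p+q)/2,np.linalg.norm(p-q)
E
python3 - <<'E'
import cv2,numpy as np
t=cv2.imread('pics/top0.png');s=cv2.imread('pics/scene0.png')
def crop(i,x,y,w,h,k): return cv2.resize(i[y:y+h,x:x+w],None,fx=k,fy=k,interpolation=cv2.INTER_CUBIC)
o=np.zeros((600,800,3),np.uint8)
def put(im,x,y):
    h,w=im.shape[:2]; h=min(h,600-y);w=min(w,800-x);o[y:y+h,x:x+w]=im[:h,:w]
put(crop(t,365,200,50,66,8),0,0)      # stand top x8
put(crop(s,345,212,60,56,6),405,0)     # scene x6
cv2.imwrite('pics/c1.png',o)
o[:]=0
put(crop(t,208,178,95,105,4),0,0); put(crop(s,218,245,112,80,3.5),400,0)
put(crop(t,208,178,95,40,4),0,430)
cv2.imwrite('pics/c2.png',o)
E
```

```text
(no output)
```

View pics/c1.png

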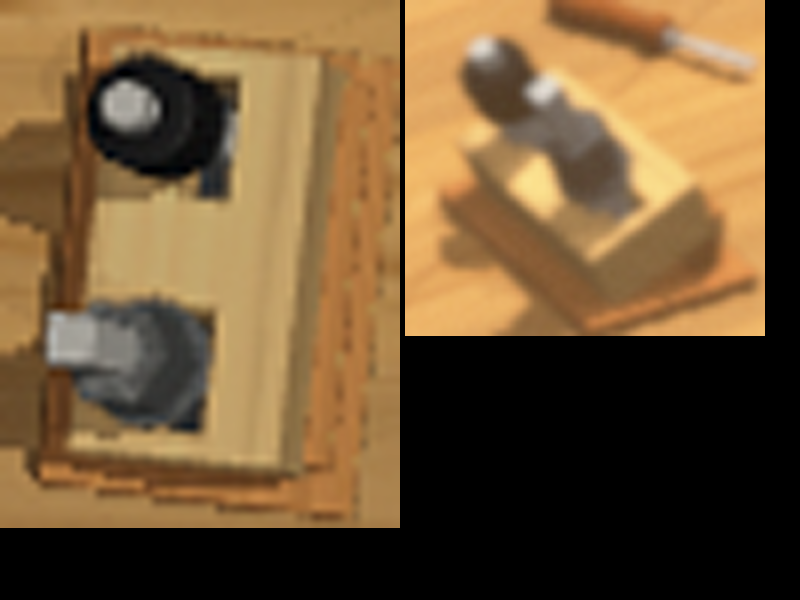

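View pics/c2.png

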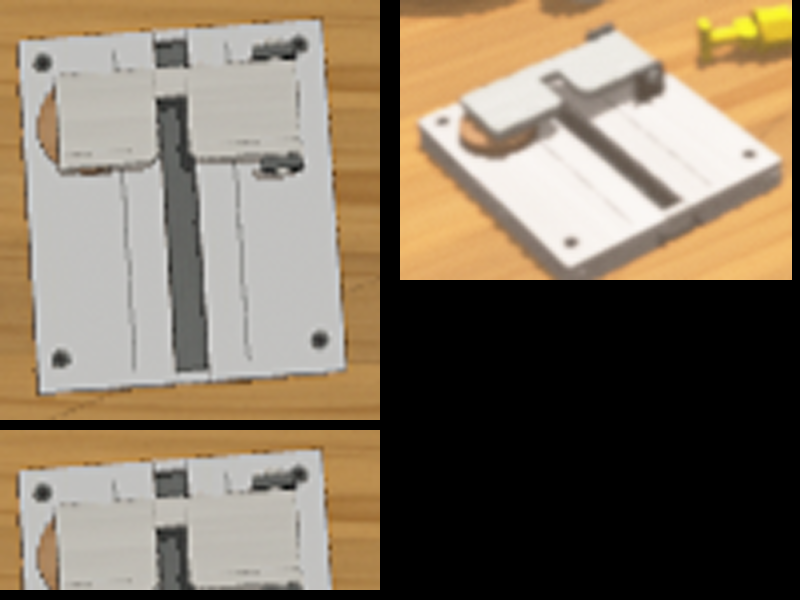

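Run:
```python
from h import *
np.set_printoptions(precision=4,suppress=True)
c=lambda x,y,k,ox,oy:((x+.5)/k-.5+ox,(y+.5)/k-.5+oy)
print("campos",ray("top",0,0)[0],ray("scene",0,0)[0])
T=lambda x,y:c(x,y,4,208,178)
cs=[onz("top",*T(*p),.024)[:2] for p in((20,42),(321,20),(345,368),(40,392))]
print("corners",*cs,[np.linalg.norm(cs[i]-cs[i-1]) for i in range(4)],"mid",np.mean(cs,0))
a=onz("top",*T(193.5,370.5),.024)[:2];b=onz("top",*T(171,41.5),.024)[:2]
print("slot ends",a,b,np.linalg.norm(a-b))
S=lambda x,y:c(x-405,y,6,345,212)
U=lambda x,y:c(x,y,8,365,200)
print("tip",tri(U(72,336),S(542,90)),U(72,336),S(542,90))
print("knobtop",tri(U(129,104),S(487,50)))
# stand board corners at z=0
for p in((42,480),(350,515),(390,60)): print("st",onz("top",*U(*p),0.0))
# notch in scene and top
for p in((156,96),(188,96),(158,158),(190,158)): print("notch",onz("top",*T(*p),.05)[:2])
```

```text
campos [0.4147 0.0006 1.4391] [-0.4085  0.5671  0.8   ]
corners [0.6325 0.2379] [0.6524 0.0509] [0.4359 0.0289] [0.4156 0.216 ] [np.float64(0.21806712610811846), np.float64(0.18803723698031571), np.float64(0.2176698996743471), np.float64(0.18816932819060445)] mid [0.5341 0.1334]
slot ends [0.4316 0.1222] [0.6358 0.144 ] 0.20545510777021808
tip (array([ 0.5046, -0.1545,  0.1248]), np.float64(0.0008173846162173205)) (373.5625, 241.5625) (367.4166666666667, 226.58333333333334)
knobtop (array([ 0.5739, -0.1726,  0.1081]), np.float64(0.0012303705863156678))
st [ 0.4672 -0.161   0.    ]
st [ 0.4591 -0.2585  0.    ]
st [ 0.6039 -0.269   0.    ]
notch [0.5979 0.1492]
notch [0.5985 0.1297]
notch [0.5598 0.1465]
notch [0.5604 0.127 ]
```

Run:
```python
from h import *
np.set_printoptions(precision=1,suppress=True)
tip=np.array([.5046,-.1545,.1248]);t=cv2.imread('pics/top0.png');s=cv2.imread('pics/scene0.png')
k=8
A=cv2.resize(t[225:265,360:405],None,fx=k,fy=k,interpolation=cv2.INTER_CUBIC);B=cv2.resize(s[215:255,350:395],None,fx=k,fy=k,interpolation=cv2.INTER_CUBIC)
yaw=-.076
L=np.array([-np.sin(yaw),np.cos(yaw),0]);by=np.array([np.cos(yaw),np.sin(yaw),0]);l=np.radians(27)
ax=L*np.sin(l)+np.array([0,0,np.cos(l)]);bx=np.cross(by,ax)
def draw(pts,col):
    P=np.array(pts)
    for im,n,o in((A,"top",(360,225)),(B,"scene",(350,215))):
        q=((proj(n,P)-o+.5)*k-.5).round().astype(int); cv2.polylines(im,[q],False,col,1)
sq=[tip+.007*(i*bx+j*by) for i,j in((1,1),(1,-1),(-1,-1),(-1,1),(1,1))]
draw(sq,(0,0,255)); draw([tip,tip-.083*ax],(255,0,255))
an=np.linspace(0,2*np.pi,40)
for d in(.064,.06): draw([tip-d*ax+.02*(np.cos(a)*bx+np.sin(a)*by) for a in an],(0,255,0))
hx=np.radians(30)+np.arange(7)*np.pi/3
hx=np.arange(7)*np.pi/3
draw([tip-.034*ax+.01732*(np.cos(a)*bx+np.sin(a)*by) for a in hx],(0,255,255))
cv2.imwrite('pics/c3.png',np.hstack([A,B]))
```

```text
(no output)
```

View pics/c3.png

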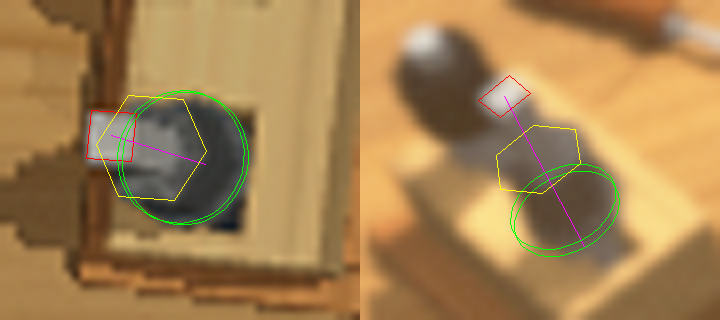

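```bash
cat >> h.py <<'E'
tip=np.array([.5046,-.1545,.1248]); yaw=-.076; lean=np.radians(27)
L=np.array([-np.sin(yaw),np.cos(yaw),0]); by=np.array([np.cos(yaw),np.sin(yaw),0])
ax=L*np.sin(lean)+np.array([0,0,np.cos(lean)]); bx=np.cross(by,ax)
R1=np.c_[np.cross(bx,-ax),bx,-ax]
sy=.104; sx=np.array([np.cos(sy),np.sin(sy),0]); slot=np.array([.4794,.1277,.024])
def down(a): # tool down, tool x at azimuth a
    return np.array([[np.cos(a),np.sin(a),0],[np.sin(a),-np.cos(a),0],[0,0,-1]])
def delta(P,Rm):
    s=get_state(); R0=R.from_rotvec(s['tool_rot']).as_matrix()
    np.set_printoptions(precision=4,suppress=True)
    print("t",s['time'],"pos",s['position'],"q",s['joint_positions'],"F",s['ft_force'],"M",s['torque'],"w",s['grip_width']*87,s['grip_force'])
    print("xyz mm",R0.T@(P-s['position'])*1000,"dr",R.from_matrix(R0.T@Rm).as_rotvec())
E
python3 -c "
from h import *
delta(tip+.056*ax,R1)"
```

```text
t 0.1 pos [ 0.2226 -0.6102  0.2386] q [ 1.2351  0.3218 -0.0701  1.4516  0.0226  1.3708 -0.0569] F [ 0.1511 -0.5142 -0.3354] M [ 0.0154 -0.0122 -0.0105] w 87.14094198545624 0.0
xyz mm [ 431.6527 -354.4665   64.4501] dr [-0.4658 -0.0999  0.418 ]
```

Emit:
send_rows:
  xyz:
    - [20, -16, 0]
    - [48, -39, 0]
    - [80, -65, 0]
    - [112, -92, 0]
    - [144, -118, 0]
    - [176, -144, 0]
    - [208, -171, 0]
    - [240, -197, 0]
    - [272, -223, 0]
    - [300, -246, 0]
  dr:
    - [-0.02, -0.005, 0.02]
    - [-0.05, -0.01, 0.045]
    - [-0.09, -0.02, 0.08]
    - [-0.12, -0.025, 0.11]
    - [-0.16, -0.035, 0.14]
    - [-0.2, -0.04, 0.18]
    - [-0.23, -0.05, 0.21]
    - [-0.27, -0.06, 0.24]
    - [-0.3, -0.065, 0.27]
    - [-0.33, -0.07, 0.3]
  jaw: 45
  grip_force: 40

```text
time: 0.93
position: [0.4211, -0.2738, 0.2397]
tool_rot: [2.803, 0.066, -0.014]
ft_force: [0.5, -1.6, -0.1]
grip_width: 0.52
grip_force: 0.0
```

```bash
python3 -c "
from h import *
delta(tip+.056*ax,R1)"
```

```text
t 0.9333 pos [ 0.4211 -0.2738  0.2397] q [ 0.807  -0.0845 -0.4792  1.9319  0.3038  1.1913 -1.2967] F [ 0.5039 -1.596  -0.092 ] M [0.3813 0.0146 0.0198] w 45.27349417715345 0.0
xyz mm [  92.824  -153.8048   13.1143] dr [-0.1321 -0.0309  0.1174]
```

Emit:
send_rows:
  xyz:
    - [13, -22, 2]
    - [26, -43, 4]
    - [38, -64, 6]
    - [51, -85, 8]
    - [63, -105, 9]
    - [75, -124, 11]
    - [84, -140, 12]
    - [90, -149, 13]
    - [93, -154, 13]
    - [93, -154, 13]
  dr:
    - [-0.02, -0.005, 0.017]
    - [-0.04, -0.01, 0.035]
    - [-0.06, -0.013, 0.05]
    - [-0.075, -0.017, 0.067]
    - [-0.09, -0.02, 0.08]
    - [-0.105, -0.025, 0.095]
    - [-0.12, -0.028, 0.107]
    - [-0.13, -0.03, 0.115]
    - [-0.132, -0.031, 0.117]
    - [-0.132, -0.031, 0.117]

```text
time: 1.77
position: [0.506, -0.1302, 0.1738]
tool_rot: [2.673, -0.097, -0.028]
ft_force: [0.5, -1.0, -0.7]
grip_width: 0.515
grip_force: 0.0
```

```bash
python3 -c "
from h import *
delta(tip+.056*ax,R1)
t=get_image('top');s=get_image('scene')
k=4;A=cv2.resize(t[180:280,320:420],None,fx=k,fy=k);B=cv2.resize(s[170:270,330:430],None,fx=k,fy=k)
cv2.imwrite('pics/c4.png',np.hstack([A,B])[:,:,::-1])"
```

```text
t 1.7667 pos [ 0.506  -0.1302  0.1738] q [ 0.5453  0.1806 -0.7049  1.8809  0.5947  1.2986 -2.0173] F [ 0.4898 -0.9882 -0.6666] M [ 0.527  -0.0055 -0.0108] w 44.811281235533734 0.0
xyz mm [ 0.462  -0.5814 -1.2796] dr [-0.0036  0.0018  0.0039]
```

View pics/c4.png

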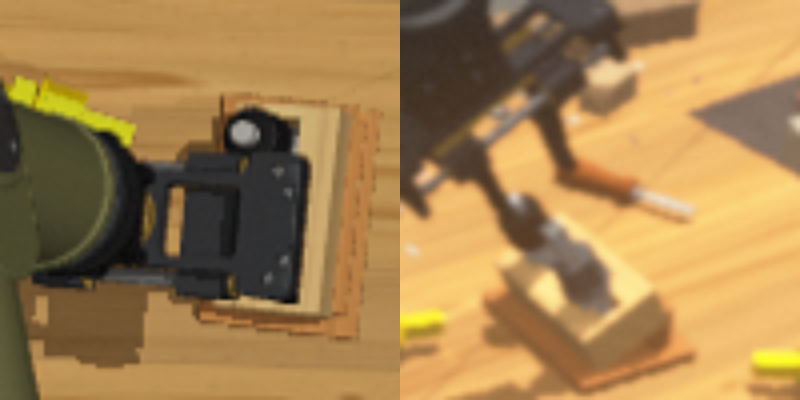

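Emit:
send_rows:
  xyz:
    - [0.5, -0.5, 5]
    - [0.5, -0.5, 15]
    - [0.5, -0.5, 26]
    - [0.5, -0.5, 37]
    - [0.5, -0.5, 47]
    - [0.5, -0.5, 55]
    - [0.5, -0.5, 61]
    - [0.5, -0.5, 65]
    - [0.5, -0.5, 68]
    - [0.5, -0.5, 68.5]
  dr:
    - [-0.003, 0.002, 0.004]
    - [-0.003, 0.002, 0.004]
    - [-0.003, 0.002, 0.004]
    - [-0.003, 0.002, 0.004]
    - [-0.003, 0.002, 0.004]
    - [-0.003, 0.002, 0.004]
    - [-0.003, 0.002, 0.004]
    - [-0.003, 0.002, 0.004]
    - [-0.003, 0.002, 0.004]
    - [-0.003, 0.002, 0.004]

```text
time: 2.7
position: [0.5037, -0.1624, 0.113]
tool_rot: [2.668, -0.106, -0.023]
ft_force: [0.2, -0.7, 1.1]
grip_width: 0.515
grip_force: 0.0
```

```bash
python3 -c "
from h import *
delta(tip-.014*ax,R1)"
```

```text
t 2.7 pos [ 0.5037 -0.1624  0.113 ] q [ 0.5602  0.2494 -0.6682  1.9468  0.6751  1.1852 -2.0714] F [ 0.1734 -0.6641  1.052 ] M [ 0.563  -0.0131 -0.0035] w 44.81058540448837 0.0
xyz mm [ 0.2774 -1.6923 -0.0793] dr [ 0.0006  0.0001 -0.0031]
```

Emit:
send_rows:
  xyz:
    - [0.3, -1, 0]
    - [0.3, -1, 0]
    - [0.3, -1, 0]
    - [0.3, -1, 0]
    - [0.3, -1, 0]
    - [0.3, -1, 0]
    - [0.3, -1, 0]
    - [0.3, -1, 0]
    - [0.3, -1, 0]
    - [0.3, -1, 0]
  dr:
    - [0, 0, 0]
    - [0, 0, 0]
    - [0, 0, 0]
    - [0, 0, 0]
    - [0, 0, 0]
    - [0, 0, 0]
    - [0, 0, 0]
    - [0, 0, 0]
    - [0, 0, 0]
    - [0, 0, 0]
  jaw: 5
  grip_force: 40

```text
time: 3.53
position: [0.5044, -0.1618, 0.1134]
tool_rot: [2.667, -0.106, -0.022]
ft_force: [1.6, -2.2, 2.5]
grip_width: 0.157
grip_force: 39.5
```

```bash
python3 -c "
from h import *
delta(tip-.014*ax,R1)"
```

```text
t 3.5333 pos [ 0.5044 -0.1618  0.1134] q [ 0.5586  0.25   -0.6686  1.9458  0.6763  1.1864 -2.0738] F [ 1.618  -2.1965  2.4954] M [-0.1629  0.0207  0.0361] w 13.691648402176693 39.53138340264559
xyz mm [-0.3261 -1.3413  0.5375] dr [ 0.0017 -0.0007 -0.0036]
```

Emit:
send_rows:
  xyz:
    - [0, 0, -2]
    - [0, 0, -5]
    - [0, 0, -10]
    - [0, 0, -16]
    - [0, 0, -23]
    - [0, 0, -30]
    - [0, 0, -37]
    - [0, 0, -45]
    - [0, 0, -52]
    - [0, 0, -56]
  dr:
    - [0, 0, 0]
    - [0, 0, 0]
    - [0, 0, 0]
    - [0, 0, 0]
    - [0, 0, 0]
    - [0, 0, 0]
    - [0, 0, 0]
    - [0, 0, 0]
    - [0, 0, 0]
    - [0, 0, 0]

```text
time: 4.37
position: [0.507, -0.1342, 0.1639]
tool_rot: [2.669, -0.104, -0.02]
ft_force: [0.2, -0.6, -2.3]
grip_width: 0.157
grip_force: 39.8
```

```bash
python3 -c "
from h import *
delta(slot+[0,0,.15],down(sy))"
```

```text
t 4.3667 pos [ 0.507  -0.1342  0.1639] q [ 0.5451  0.191  -0.7009  1.8932  0.6103  1.2782 -2.0356] F [ 0.1828 -0.5708 -2.3202] M [ 0.9205 -0.0733 -0.0098] w 13.697066075752055 39.824905913555995
xyz mm [ -47.534  -226.1627 -126.565 ] dr [ 0.4698  0.0391 -0.1782]
```

Emit:
send_rows:
  xyz:
    - [-2, -8, -10]
    - [-5, -25, -24]
    - [-10, -47, -37]
    - [-15, -71, -50]
    - [-21, -97, -64]
    - [-27, -125, -80]
    - [-33, -153, -96]
    - [-39, -181, -111]
    - [-44, -206, -124]
    - [-47.5, -223.5, -132]
  dr:
    - [0.01, 0.001, -0.005]
    - [0.03, 0.003, -0.012]
    - [0.07, 0.006, -0.027]
    - [0.12, 0.01, -0.046]
    - [0.18, 0.015, -0.068]
    - [0.24, 0.02, -0.09]
    - [0.3, 0.025, -0.114]
    - [0.37, 0.03, -0.14]
    - [0.43, 0.036, -0.163]
    - [0.47, 0.039, -0.178]

```text
time: 5.2
position: [0.4784, 0.1295, 0.1796]
tool_rot: [-3.135, -0.166, 0.001]
ft_force: [-0.4, -0.5, -2.2]
grip_width: 0.158
grip_force: 39.8
```

```bash
python3 -c "
from h import *
delta(slot+[0,0,.136],down(sy))"
```

```text
t 5.2 pos [0.4784 0.1295 0.1796] q [ 0.5206  0.0887 -0.866   1.8796  0.0694  1.2052 -1.8332] F [-0.4322 -0.47   -2.1559] M [-0.0223  0.0293  0.0098] w 13.750666214913913 39.81921104248613
xyz mm [ 0.7861  1.9574 19.6425] dr [-0.0027  0.0006  0.0019]
```

Emit:
send_rows:
  xyz:
    - [0.5, 1, 3]
    - [0.8, 1.6, 8]
    - [0.8, 2, 14]
    - [0.8, 2, 18]
    - [0.8, 2, 20]
    - [0.8, 2, 20]
    - [0.8, 2, 20]
    - [0.8, 2, 20]
    - [0.8, 2, 20]
    - [0.8, 2, 20]
  dr:
    - [-0.002, 0, 0.002]
    - [-0.003, 0, 0.002]
    - [-0.003, 0, 0.002]
    - [-0.003, 0, 0.002]
    - [-0.003, 0, 0.002]
    - [-0.003, 0, 0.002]
    - [-0.003, 0, 0.002]
    - [-0.003, 0, 0.002]
    - [-0.003, 0, 0.002]
    - [-0.003, 0, 0.002]

```text
time: 6.03
position: [0.4803, 0.1242, 0.159]
tool_rot: [3.134, 0.157, -0.002]
ft_force: [-0.2, 0.3, -2.6]
grip_width: 0.154
grip_force: 39.8
```

```bash
python3 -c "
from h import *
delta(slot+[0,0,.0995-.02],down(sy))
t=get_image('top');s=get_image('scene')
k=4;A=cv2.resize(t[175:295,205:305],None,fx=k,fy=k);B=cv2.resize(s[200:320,220:320],None,fx=k,fy=k)
cv2.imwrite('pics/c5.png',np.hstack([A,B])[:,:,::-1])"
```

```text
t 6.0333 pos [0.4803 0.1242 0.159 ] q [ 0.5132  0.1162 -0.8612  1.9024  0.0995  1.1674 -1.855 ] F [-0.2086  0.3133 -2.6141] M [0.0261 0.0185 0.0081] w 13.356986633019215 39.818914876668714
xyz mm [-0.4407 -3.824  55.4635] dr [ 0.0038  0.0014 -0.0042]
```

View pics/c5.png

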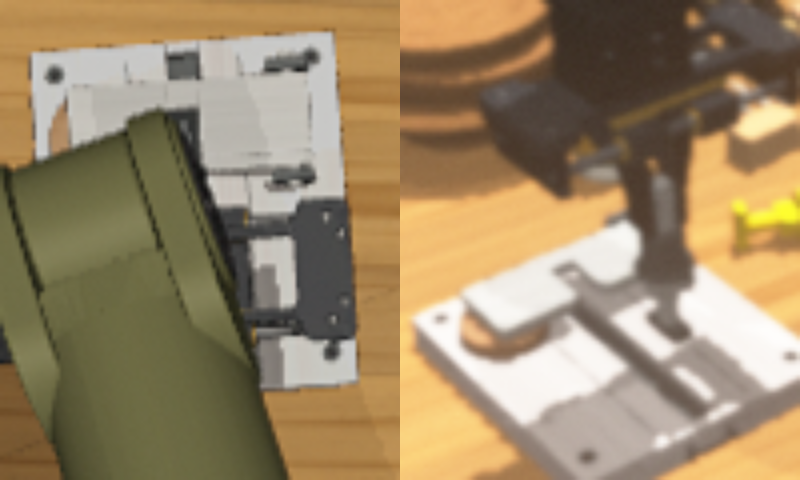

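```bash
python3 -c "
from h import *
delta(slot+[0,0,.0995-.02],down(sy))
print(onz('scene',(670-400+.5)/4-.5+220,325.5/4-.5+200,.0635))"
```

```text
t 6.1333 pos [0.4802 0.1241 0.1589] q [ 0.5132  0.1162 -0.8612  1.9025  0.0995  1.1674 -1.855 ] F [-0.357   0.8532 -1.8248] M [0.0211 0.0014 0.0085] w 13.688459480981715 39.81896967685316
xyz mm [-0.3525 -3.8368 55.4051] dr [ 0.0039  0.0015 -0.0042]
[0.4802 0.12   0.0635]
```

Emit:
send_rows:
  xyz:
    - [-0.4, -2, 5]
    - [-0.5, -3.5, 12]
    - [-0.5, -3.8, 18]
    - [-0.5, -3.8, 20]
    - [-0.5, -3.8, 20]
    - [-0.5, -3.8, 20]
    - [-0.5, -3.8, 20]
    - [-0.5, -3.8, 20]
    - [-0.5, -3.8, 20]
    - [-0.5, -3.8, 20]
  dr:
    - [0.004, 0.001, -0.004]
    - [0.004, 0.001, -0.004]
    - [0.004, 0.001, -0.004]
    - [0.004, 0.001, -0.004]
    - [0.004, 0.001, -0.004]
    - [0.004, 0.001, -0.004]
    - [0.004, 0.001, -0.004]
    - [0.004, 0.001, -0.004]
    - [0.004, 0.001, -0.004]
    - [0.004, 0.001, -0.004]

```text
time: 6.97
position: [0.4794, 0.1278, 0.1389]
tool_rot: [-3.137, -0.163, 0.001]
ft_force: [-0.1, -0.5, -3.1]
grip_width: 0.159
grip_force: 39.8
```

```bash
python3 -c "
from h import *
delta(slot+[0,0,.0995-.02],down(sy))"
```

```text
t 6.9667 pos [0.4794 0.1278 0.1389] q [ 0.5014  0.1416 -0.8621  1.926   0.1187  1.1261 -1.8739] F [-0.1499 -0.544  -3.097 ] M [ 0.0078  0.0067 -0.015 ] w 13.854700711916756 39.818736097658984
xyz mm [ 0.0464  0.1292 35.4424] dr [-0.0002  0.0004 -0.0001]
```

Emit:
send_rows:
  xyz:
    - [0, 0, 3]
    - [0, 0, 7]
    - [0, 0, 11]
    - [0, 0, 13]
    - [0, 0, 15]
    - [0, 0, 16]
    - [0, 0, 17]
    - [0, 0, 17.5]
    - [0, 0, 18]
    - [0, 0, 18]
  dr:
    - [0, 0, 0]
    - [0, 0, 0]
    - [0, 0, 0]
    - [0, 0, 0]
    - [0, 0, 0]
    - [0, 0, 0]
    - [0, 0, 0]
    - [0, 0, 0]
    - [0, 0, 0]
    - [0, 0, 0]

```text
time: 7.8
position: [0.4794, 0.128, 0.1212]
tool_rot: [-3.137, -0.163, 0.001]
ft_force: [-0.4, 0.5, 2.1]
grip_width: 0.156
grip_force: 39.8
```

```bash
python3 -c "
from h import *
delta(slot+[0,0,.0995-.02],down(sy))"
```

```text
t 7.8 pos [0.4794 0.128  0.1212] q [ 0.4908  0.167  -0.8586  1.9445  0.1419  1.092  -1.8935] F [-0.4317  0.5037  2.0587] M [ 0.0338  0.3253 -0.0281] w 13.53146407398281 39.81509153614752
xyz mm [ 0.0224  0.2658 17.6816] dr [-0.0002  0.0005 -0.0001]
```

```bash
python3 -c "
from h import *
s=get_image('scene');k=10
B=cv2.resize(s[240:300,250:325],None,fx=k,fy=k,interpolation=cv2.INTER_CUBIC)
h=np.array([.4794,.128,0])
def line(P,c):
    q=((proj('scene',np.array(P))-(250,240)+.5)*k-.5).round().astype(int);cv2.polylines(B,[q],False,c,1)
sl=np.array([-sx[1],sx[0],0])
for w in(-.0105,.0105): line([slot-.049*sx+w*sl,slot+.1*sx+w*sl],(255,0,0))
z=.0217
for zz in(z,z+.008): line([h+[0,0,zz]+a*.017*sx+b*.008*sl for a,b in((1,1),(1,-1),(-1,-1),(-1,1),(1,1))],(0,255,0))
line([h+[0,0,z],h+[0,0,.12]],(255,0,255))
cv2.imwrite('pics/c6.png',B[:,:,::-1])"
```

```text
(no output)
```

View pics/c6.png

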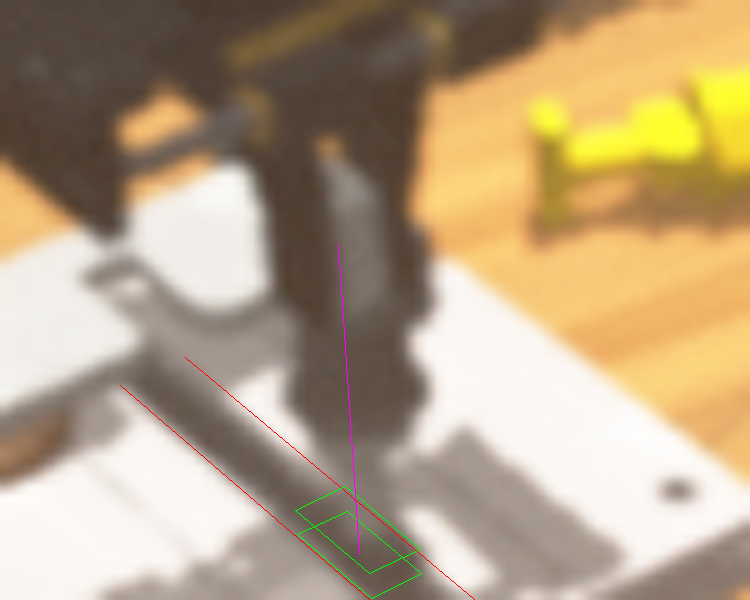

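```bash
python3 -c "
from h import *
sl=np.array([-sx[1],sx[0],0]);w=np.linspace(-.022,.022,89)
for n in('top','scene'):
    g=cv2.GaussianBlur(cv2.imread(f'pics/{n}0.png',0),(0,0),.5).astype(np.float32)
    for a in np.arange(-.04,.08,.02):
        q=proj(n,slot+a*sx+w[:,None]*sl).astype(np.float32)
        v=cv2.remap(g,q[:,:1],q[:,1:],cv2.INTER_LINEAR)[:,0]
        th=(v.max()+v.min())/2; i=np.where(v<th)[0]
        print(n,round(a,3),'edges mm',w[i[0]]*1e3,w[i[-1]]*1e3,'mid',(w[i[0]]+w[i[-1]])*500)
"
```

```text
top -0.04 edges mm -9.999999999999998 10.500000000000002 mid 0.25000000000000194
top -0.02 edges mm -10.499999999999998 11.000000000000004 mid 0.25000000000000194
top 0.0 edges mm -9.999999999999998 11.500000000000004 mid 0.7500000000000024
top 0.02 edges mm -10.499999999999998 11.000000000000004 mid 0.25000000000000194
top 0.04 edges mm -9.999999999999998 11.500000000000004 mid 0.7500000000000024
top 0.06 edges mm -10.499999999999998 11.000000000000004 mid 0.25000000000000194
scene -0.04 edges mm -7.499999999999998 10.000000000000002 mid 1.250000000000002
scene -0.02 edges mm -7.999999999999998 10.000000000000002 mid 1.0000000000000018
scene 0.0 edges mm -7.499999999999998 10.000000000000002 mid 1.250000000000002
scene 0.02 edges mm -6.999999999999999 10.000000000000002 mid 1.5000000000000013
scene 0.04 edges mm -7.499999999999998 10.000000000000002 mid 1.250000000000002
scene 0.06 edges mm -7.499999999999998 10.000000000000002 mid 1.250000000000002
```

```bash
python3 -c "
from h import *
for i in range(4):
    get_image('top'); s=get_state(); print(s['position'],s['ft_force'],s['torque'],s['tool_rot'])"
```

```text
[0.4793344  0.12790695 0.12113626] [-1.92011477 -0.34299373  3.14610686] [0.01773615 0.36272708 0.00244613] [-3.13719853e+00 -1.63121249e-01  7.72593666e-04]
[0.47936883 0.12792851 0.12114624] [-0.02085536 -0.90461102  2.9417267 ] [-0.01191838  0.32071848 -0.04000607] [-3.13719193e+00 -1.63168760e-01  5.71636501e-04]
[0.47935219 0.12793639 0.12113126] [-0.42610978 -0.6388037   2.53116378] [0.02431772 0.30249869 0.00779897] [-3.13719728e+00 -1.63170993e-01  5.68911095e-04]
[0.47939337 0.12792723 0.1211299 ] [-0.74209616 -0.16379761  2.47127022] [0.01400761 0.38963916 0.02180384] [-3.13714573e+00 -1.63053140e-01  4.71373123e-04]
```

Emit:
send_rows:
  xyz:
    - [0, 0, -1]
    - [0, -0.8, -1.5]
    - [0, -1.7, -1.5]
    - [0, -1.7, -1.5]
    - [0, -1.7, -1]
    - [0, -1.7, 0]
    - [0, -1.7, 0]
    - [0, -1.7, 0.5]
    - [0, -1.7, 1]
    - [0, -1.7, 1]
  dr:
    - [0, 0, 0]
    - [0, 0, 0]
    - [0, 0, 0]
    - [0, 0, 0]
    - [0, 0, 0]
    - [0, 0, 0]
    - [0, 0, 0]
    - [0, 0, 0]
    - [0, 0, 0]
    - [0, 0, 0]

```text
time: 8.88
position: [0.4789, 0.1295, 0.1196]
tool_rot: [-3.137, -0.163, 0.002]
ft_force: [-0.1, 0.1, -3.2]
grip_width: 0.16
grip_force: 39.8
```

```bash
python3 -c "
from h import *
for i in range(2):
    get_image('top'); s=get_state(); print(s['position'],s['ft_force'],s['torque'],s['tool_rot'])"
```

```text
[0.47894316 0.12944652 0.11966269] [-0.96881096 -0.74853174 -2.27947956] [ 0.04199793  0.05327977 -0.01139717] [-3.13714441e+00 -1.62973353e-01  1.57127284e-03]
[0.4789789  0.12947932 0.11972226] [ 0.82874953  0.33910784 -2.48302303] [ 0.00273205 -0.0211527   0.03743718] [-3.13716869e+00 -1.63020541e-01  1.36031727e-03]
```

Emit:
send_rows:
  xyz:
    - [0, -0.3, 2]
    - [0, -0.3, 4]
    - [0, -0.3, 6]
    - [0, -0.3, 8]
    - [0, -0.3, 10]
    - [0, -0.3, 12]
    - [0, -0.3, 13]
    - [0, -0.3, 14]
    - [0, -0.3, 14]
    - [0, -0.3, 14]
  dr:
    - [0, 0, 0]
    - [0, 0, 0]
    - [0, 0, 0]
    - [0, 0, 0]
    - [0, 0, 0]
    - [0, 0, 0]
    - [0, 0, 0]
    - [0, 0, 0]
    - [0, 0, 0]
    - [0, 0, 0]

```text
time: 9.82
position: [0.4789, 0.1298, 0.1057]
tool_rot: [-3.137, -0.163, 0.001]
ft_force: [0.3, 0.1, -2.5]
grip_width: 0.155
grip_force: 39.8
```

Emit:
send_rows:
  xyz:
    - [0, 0, 0.2]
    - [0, 0, 0.5]
    - [0, 0, 0.8]
    - [0, 0, 1]
    - [0, 0, 1.3]
    - [0, 0, 1.6]
    - [0, 0, 1.8]
    - [0, 0, 2]
    - [0, 0, 2]
    - [0, 0, 2]
  dr:
    - [0, 0, 0]
    - [0, 0, 0]
    - [0, 0, 0]
    - [0, 0, 0]
    - [0, 0, 0]
    - [0, 0, 0]
    - [0, 0, 0]
    - [0, 0, 0]
    - [0, 0, 0]
    - [0, 0, 0]

```text
time: 10.65
position: [0.4789, 0.1298, 0.1037]
tool_rot: [-3.137, -0.163, 0.001]
ft_force: [-0.0, -0.3, -2.5]
grip_width: 0.157
grip_force: 39.8
```

Emit:
send_rows:
  xyz:
    - [0, 0, 0.2]
    - [0, 0, 0.5]
    - [0, 0, 0.7]
    - [0, 0, 1]
    - [0, 0, 1.2]
    - [0, 0, 1.4]
    - [0, 0, 1.5]
    - [0, 0, 1.5]
    - [0, 0, 1.5]
    - [0, 0, 1.5]
  dr:
    - [0, 0, 0]
    - [0, 0, 0]
    - [0, 0, 0]
    - [0, 0, 0]
    - [0, 0, 0]
    - [0, 0, 0]
    - [0, 0, 0]
    - [0, 0, 0]
    - [0, 0, 0]
    - [0, 0, 0]

```text
time: 11.48
position: [0.4789, 0.1298, 0.1022]
tool_rot: [-3.137, -0.163, 0.001]
ft_force: [0.6, -0.1, -2.6]
grip_width: 0.154
grip_force: 39.8
```

Emit:
send_rows:
  xyz:
    - [0, 0, 0.2]
    - [0, 0, 0.4]
    - [0, 0, 0.6]
    - [0, 0, 0.8]
    - [0, 0, 1]
    - [0, 0, 1.2]
    - [0, 0, 1.2]
    - [0, 0, 1.2]
    - [0, 0, 1.2]
    - [0, 0, 1.2]
  dr:
    - [0, 0, 0]
    - [0, 0, 0]
    - [0, 0, 0]
    - [0, 0, 0]
    - [0, 0, 0]
    - [0, 0, 0]
    - [0, 0, 0]
    - [0, 0, 0]
    - [0, 0, 0]
    - [0, 0, 0]

```text
time: 12.32
position: [0.4791, 0.1299, 0.1015]
tool_rot: [-3.137, -0.163, 0.001]
ft_force: [-1.0, -1.0, 5.6]
grip_width: 0.157
grip_force: 39.8
```

Emit:
send_rows:
  xyz:
    - [0, 0, -1]
    - [0, -0.7, -1.5]
    - [0, -1.4, -1.5]
    - [0, -1.4, -1.5]
    - [0, -1.4, -1.5]
    - [0, -1.4, -1.5]
    - [0, -1.4, -1.5]
    - [0, -1.4, -1.5]
    - [0, -1.4, -1.5]
    - [0, -1.4, -1.5]
  dr:
    - [0, 0, 0]
    - [0, 0, 0]
    - [0, 0, -0.04]
    - [0, 0, -0.12]
    - [0, 0, -0.23]
    - [0, 0, -0.34]
    - [0, 0, -0.45]
    - [0, 0, -0.56]
    - [0, 0, -0.67]
    - [0, 0, -0.78]

```text
time: 13.15
position: [0.4785, 0.1312, 0.102]
tool_rot: [-2.835, -1.351, 0.002]
ft_force: [-0.2, 0.4, -2.7]
grip_width: 0.155
grip_force: 39.8
```

```bash
python3 -c "
from h import *
s=get_state(); delta(np.r_[.479,.1312,.1027],down(sy+np.pi/2))"
```

```text
t 13.15 pos [0.4785 0.1312 0.102 ] q [ 0.5678  0.2236 -0.9637  1.9603  0.209   1.0628 -1.1686] F [-0.1847  0.3795 -2.6773] M [-0.0249 -0.0889  0.0154] w 13.467823550802645 39.81860562460497
xyz mm [ 0.3216  0.3501 -0.6864] dr [-0.0014 -0.     -0.7855]
```

Emit:
send_rows:
  xyz:
    - [0.3, 0.3, -0.5]
    - [0.3, 0.3, -0.5]
    - [0.3, 0.3, -0.5]
    - [0.3, 0.3, -0.5]
    - [0.3, 0.3, -0.5]
    - [0.3, 0.3, -0.5]
    - [0.3, 0.3, -0.5]
    - [0.3, 0.3, -0.5]
    - [0.3, 0.3, -0.5]
    - [0.3, 0.3, -0.5]
  dr:
    - [0, 0, -0.1]
    - [0, 0, -0.21]
    - [0, 0, -0.32]
    - [0, 0, -0.43]
    - [0, 0, -0.54]
    - [0, 0, -0.64]
    - [0, 0, -0.72]
    - [0, 0, -0.77]
    - [0, 0, -0.785]
    - [0, 0, -0.785]

```text
time: 13.98
position: [0.479, 0.1311, 0.1026]
tool_rot: [-2.11, -2.326, 0.001]
ft_force: [0.3, 0.3, -1.9]
grip_width: 0.155
grip_force: 39.8
```

```bash
python3 -c "
from h import *
delta(np.r_[.479,.1312,.1027],down(sy+np.pi/2))
t=get_image('top');s=get_image('scene');k=5
A=cv2.resize(t[175:285,225:305],None,fx=k,fy=k,interpolation=cv2.INTER_CUBIC);B=cv2.resize(s[220:330,235:315],None,fx=k,fy=k,interpolation=cv2.INTER_CUBIC)
P=get_state()['position']
q=((proj('scene',np.array([[P[0],P[1],.06],[P[0],P[1],.125]]))-(235,220)+.5)*k-.5).round().astype(int);cv2.polylines(B,[q],False,(255,0,255),1)
cv2.imwrite('pics/c7.png',np.hstack([A,B])[:,:,::-1])"
```

```text
t 13.9833 pos [0.479  0.1311 0.1026] q [ 0.6752  0.2681 -1.0945  1.9563  0.2695  1.0767 -0.4375] F [ 0.2965  0.3127 -1.9202] M [ 0.0206 -0.0105  0.0138] w 13.498740653769081 39.818374786991626
xyz mm [ 0.0824  0.0224 -0.0756] dr [-0.0014 -0.0006 -0.0066]
```

View pics/c7.png

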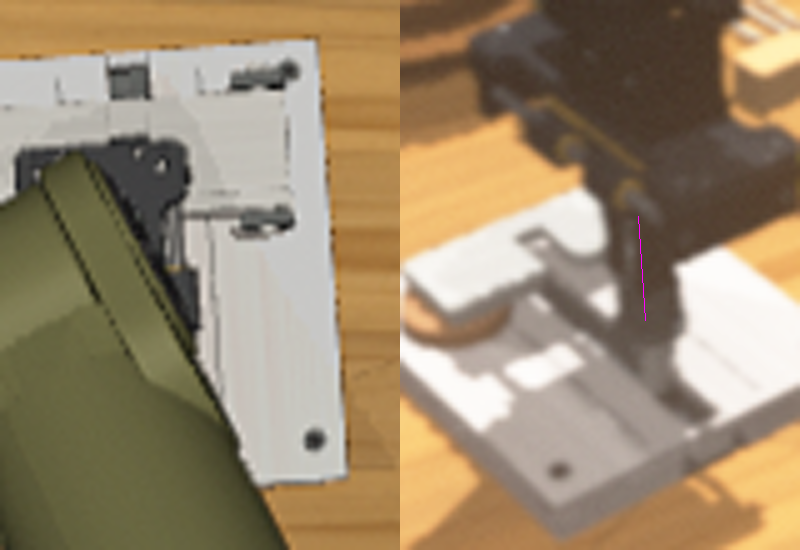

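```bash
python3 -c "
from h import *
P=np.r_[.479,.1312,.1027]
delta(P+.06*sx,down(sy+np.pi/2));delta(P+.104*sx,down(sy+np.pi/2))"
```

```text
t 14.0833 pos [0.4791 0.1312 0.1028] q [ 0.6748  0.2677 -1.0942  1.9561  0.2694  1.0768 -0.4381] F [-0.3117 -0.6302 -1.8855] M [-0.0098 -0.0892 -0.0215] w 13.687598541009338 39.818771292921156
xyz mm [ 0.4872 59.9075  0.0428] dr [-0.0011 -0.0004 -0.0073]
t 14.0833 pos [0.4791 0.1312 0.1028] q [ 0.6748  0.2677 -1.0942  1.9561  0.2694  1.0768 -0.4381] F [-0.3117 -0.6302 -1.8855] M [-0.0098 -0.0892 -0.0215] w 13.687598541009338 39.818771292921156
xyz mm [  0.8067 103.9063  -0.0054] dr [-0.0011 -0.0004 -0.0073]
```

Emit:
send_rows:
  xyz:
    - [0, 3, 0]
    - [0, 9, 0]
    - [0.1, 16, 0]
    - [0.2, 24, 0]
    - [0.3, 32, 0]
    - [0.3, 40, 0]
    - [0.4, 48, 0]
    - [0.4, 54, 0]
    - [0.5, 58, 0]
    - [0.5, 60, 0]
  dr:
    - [-0.001, 0, -0.007]
    - [-0.001, 0, -0.007]
    - [-0.001, 0, -0.007]
    - [-0.001, 0, -0.007]
    - [-0.001, 0, -0.007]
    - [-0.001, 0, -0.007]
    - [-0.001, 0, -0.007]
    - [-0.001, 0, -0.007]
    - [-0.001, 0, -0.007]
    - [-0.001, 0, -0.007]

```text
time: 14.92
position: [0.5395, 0.1378, 0.1029]
tool_rot: [-2.101, -2.335, -0.001]
ft_force: [-0.6, 0.3, -1.6]
grip_width: 0.158
grip_force: 39.8
```

```bash
python3 -c "
from h import *
P=np.r_[.479,.1312,.1027]
delta(P+.08*sx,down(sy+np.pi/2))"
```

```text
t 14.9167 pos [0.5395 0.1378 0.1029] q [ 0.5574  0.4128 -1.0181  1.8181  0.3867  1.1276 -0.4885] F [-0.6093  0.2526 -1.5638] M [ 0.0796 -0.0795  0.0356] w 13.738362829886702 39.81848522031214
xyz mm [-0.3493 19.1465  0.1996] dr [ 0.     -0.0009  0.001 ]
```

Emit:
send_rows:
  xyz:
    - [-0.2, 2, 0.2]
    - [-0.3, 5, 0.2]
    - [-0.3, 8, 0.2]
    - [-0.3, 10, 0.2]
    - [-0.3, 13, 0.2]
    - [-0.3, 15, 0.2]
    - [-0.3, 17, 0.2]
    - [-0.3, 19, 0.2]
    - [-0.3, 21, 0.2]
    - [-0.3, 22, 0.2]
  dr:
    - [0, 0, 0]
    - [0, 0, 0]
    - [0, 0, 0]
    - [0, 0, 0]
    - [0, 0, 0]
    - [0, 0, 0]
    - [0, 0, 0]
    - [0, 0, 0]
    - [0, 0, 0]
    - [0, 0, 0]

```text
time: 15.75
position: [0.5611, 0.1396, 0.1028]
tool_rot: [-2.102, -2.335, -0.001]
ft_force: [0.2, 0.3, -2.9]
grip_width: 0.158
grip_force: 39.8
```

```bash
python3 -c "
from h import *
P=np.r_[.479,.1312,.1027]
delta(P+.104*sx,down(sy+np.pi/2))"
```

```text
t 15.75 pos [0.5611 0.1396 0.1028] q [ 0.5212  0.4573 -0.9938  1.7667  0.4178  1.147  -0.4975] F [ 0.2377  0.3137 -2.9182] M [ 0.0273 -0.1271  0.0289] w 13.770302399841299 39.818494597566314
xyz mm [ 0.1386 21.4908  0.0984] dr [ 0.0003 -0.0003  0.0009]
```

Emit:
send_rows:
  xyz:
    - [0, 2, 0]
    - [0, 4.5, 0]
    - [0, 7, 0]
    - [0, 10, 0]
    - [0, 12.5, 0]
    - [0, 15, 0]
    - [0, 17, 0]
    - [0, 19, 0]
    - [0, 20.5, 0]
    - [0, 21.5, 0]
  dr:
    - [0, 0, 0]
    - [0, 0, 0]
    - [0, 0, 0]
    - [0, 0, 0]
    - [0, 0, 0]
    - [0, 0, 0]
    - [0, 0, 0]
    - [0, 0, 0]
    - [0, 0, 0]
    - [0, 0, 0]

```text
time: 16.58
position: [0.5824, 0.1419, 0.1028]
tool_rot: [-2.102, -2.335, -0.001]
ft_force: [-0.4, 0.4, -1.6]
grip_width: 0.157
grip_force: 39.8
```

```bash
python3 -c "
from h import *
P=np.r_[.479,.1312,.1027]
delta(P+.104*sx,down(sy+np.pi/2))"
```

```text
t 16.5833 pos [0.5824 0.1419 0.1028] q [ 0.4867  0.4997 -0.9717  1.7139  0.4445  1.167  -0.5028] F [-0.3663  0.3844 -1.604 ] M [-0.0479 -0.1423  0.0149] w 13.64345668692511 39.81860877480358
xyz mm [0.0878 0.0802 0.0658] dr [ 0.0001 -0.0004  0.001 ]
```

Emit:
send_rows:
  xyz:
    - [0, 0.4, 0]
    - [0, 0.8, 0]
    - [0, 1.2, 0]
    - [0, 1.6, 0]
    - [0, 2, 0]
    - [0, 2.4, 0]
    - [0, 2.7, 0]
    - [0, 3, 0]
    - [0, 3, 0]
    - [0, 3, 0]
  dr:
    - [0, 0, 0]
    - [0, 0, 0]
    - [0, 0, 0]
    - [0, 0, 0]
    - [0, 0, 0]
    - [0, 0, 0]
    - [0, 0, 0]
    - [0, 0, 0]
    - [0, 0, 0]
    - [0, 0, 0]

```text
time: 17.42
position: [0.5841, 0.1421, 0.1024]
tool_rot: [-2.1, -2.334, 0.003]
ft_force: [-5.1, -1.5, 0.0]
grip_width: 0.158
grip_force: 39.9
```

Emit:
send_rows:
  xyz:
    - [0, -1, 0]
    - [0, -2, 0]
    - [0, -3, 0]
    - [0, -3, 0.2]
    - [0, -3, 0.4]
    - [0, -3, 0.6]
    - [0, -3, 0.8]
    - [0, -3, 0.9]
    - [0, -3, 0.9]
    - [0, -3, 0.9]
  dr:
    - [0, 0, 0]
    - [0, 0, 0]
    - [0, 0, 0]
    - [0, 0, 0]
    - [0, 0, 0]
    - [0, 0, 0]
    - [0, 0, 0]
    - [0, 0, 0]
    - [0, 0, 0]
    - [0, 0, 0]

```text
time: 18.25
position: [0.5822, 0.1419, 0.1019]
tool_rot: [-2.102, -2.335, -0.001]
ft_force: [1.0, -0.1, -2.4]
grip_width: 0.154
grip_force: 39.8
```

Emit:
send_rows:
  xyz:
    - [0, 0, 0]
    - [0, 0, 0]
    - [0, 0, 0]
    - [0, 0, 0]
    - [0, 0, 0]
    - [0, 0, 0]
    - [0, 0, 0]
    - [0, 0, 0]
    - [0, 0, 0]
    - [0, 0, 0]
  dr:
    - [0, 0, 0]
    - [0, 0, 0]
    - [0, 0, 0]
    - [0, 0, 0]
    - [0, 0, 0]
    - [0, 0, 0]
    - [0, 0, 0]
    - [0, 0, 0]
    - [0, 0, 0]
    - [0, 0, 0]
  jaw: 44

```text
time: 19.08
position: [0.5822, 0.1419, 0.1019]
tool_rot: [-2.102, -2.335, -0.001]
ft_force: [-0.8, -0.8, -0.2]
grip_width: 0.505
grip_force: 0.0
```

```bash
python3 -c "
from h import *
P=np.r_[.479,.1312,.1020]
delta(P+.104*sx+[0,0,-.019],down(sy+np.pi/2+np.pi/6))
s=get_image('scene');k=8
B=cv2.resize(s[205:275,225:325],None,fx=k,fy=k,interpolation=cv2.INTER_CUBIC)
cv2.imwrite('pics/c8.png',B[:,:,::-1])"
```

```text
t 19.0833 pos [0.5822 0.1419 0.1019] q [ 0.4865  0.5003 -0.9713  1.7152  0.4453  1.1654 -0.5034] F [-0.7559 -0.761  -0.1966] M [ 0.0239 -0.1359  0.0365] w 43.97812423135091 0.0
xyz mm [ 0.0915  0.2702 18.8703] dr [ 0.0002 -0.0003 -0.5225]
```

View pics/c8.png

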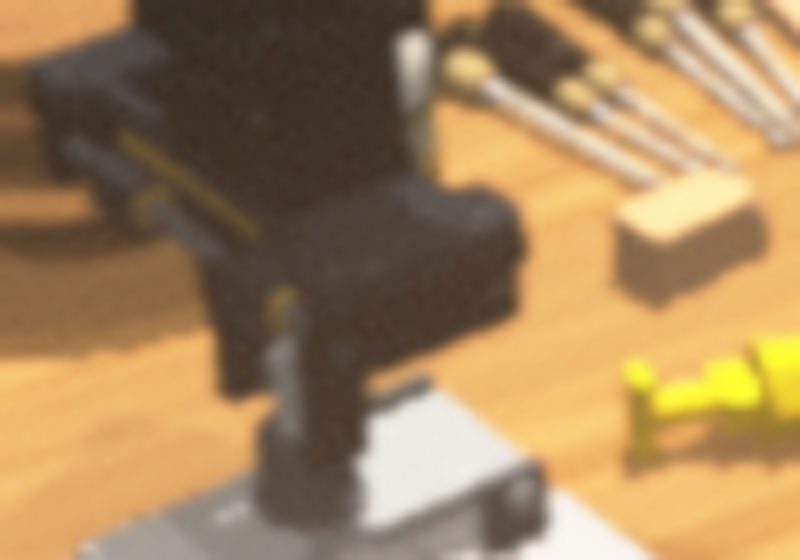

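Emit:
send_rows:
  xyz:
    - [0, 0, 0]
    - [0, 0, 0]
    - [0, 0, 0]
    - [0, 0, 0]
    - [0, 0, 0]
    - [0, 0, 3]
    - [0, 0, 8]
    - [0, 0, 14]
    - [0, 0, 19]
    - [0, 0, 20]
  dr:
    - [0, 0, -0.08]
    - [0, 0, -0.2]
    - [0, 0, -0.32]
    - [0, 0, -0.44]
    - [0, 0, -0.52]
    - [0, 0, -0.522]
    - [0, 0, -0.522]
    - [0, 0, -0.522]
    - [0, 0, -0.522]
    - [0, 0, -0.522]

```text
time: 19.97
position: [0.5814, 0.1415, 0.0804]
tool_rot: [-1.429, -2.796, 0.002]
ft_force: [-0.7, 0.3, -0.6]
grip_width: 0.507
grip_force: 0.0
```

Emit:
send_rows:
  xyz:
    - [0, 0, 0.5]
    - [0, 0, 0.5]
    - [0, 0, 0.5]
    - [0, 0, 0.5]
    - [0, 0, 0.5]
    - [0, 0, 0.5]
    - [0, 0, 0.5]
    - [0, 0, 0.5]
    - [0, 0, 0.5]
    - [0, 0, 0.5]
  dr:
    - [0, 0, 0]
    - [0, 0, 0]
    - [0, 0, 0]
    - [0, 0, 0]
    - [0, 0, 0]
    - [0, 0, 0]
    - [0, 0, 0]
    - [0, 0, 0]
    - [0, 0, 0]
    - [0, 0, 0]
  jaw: 20
  grip_force: 50

```text
time: 20.8
position: [0.5823, 0.1419, 0.0815]
tool_rot: [1.428, 2.798, 0.001]
ft_force: [0.6, 0.3, 0.8]
grip_width: 0.339
grip_force: 49.9
```

```bash
python3 -c "
from h import *
P=np.r_[.479,.1312,.1020]
delta(P+.104*sx+[0,0,-.0205],down(sy+np.pi/2+np.pi/6))"
```

```text
t 20.8 pos [0.5823 0.1419 0.0815] q [ 0.5382  0.5749 -1.0566  1.7304  0.542   1.1616 -0.0481] F [0.6175 0.315  0.8278] M [ 0.0209 -0.1095  0.0366] w 29.49680037859085 49.88081963500008
xyz mm [-0.0321  0.1759  0.0119] dr [ 0.0005 -0.0001 -0.0006]
```

Emit:
send_rows:
  xyz:
    - [0, 0, 0.2]
    - [0, 0, 0.5]
    - [0, 0, 0.9]
    - [0, 0, 1.3]
    - [0, 0, 1.7]
    - [0, 0, 2.1]
    - [0, 0, 2.5]
    - [0, 0, 2.8]
    - [0, 0, 3.0]
    - [0, 0, 3.0]
  dr:
    - [0, 0, 0.06]
    - [0, 0, 0.16]
    - [0, 0, 0.27]
    - [0, 0, 0.38]
    - [0, 0, 0.49]
    - [0, 0, 0.6]
    - [0, 0, 0.7]
    - [0, 0, 0.77]
    - [0, 0, 0.8]
    - [0, 0, 0.8]

```text
time: 21.63
position: [0.5829, 0.1436, 0.0789]
tool_rot: [-2.404, -2.022, -0.006]
ft_force: [1.8, 2.9, -0.6]
grip_width: 0.339
grip_force: 49.9
```

```bash
python3 -c "
from h import *
P=np.r_[.479,.1312,.1020]
delta(P+.104*sx+[0,0,-.0205],down(sy+np.pi/2+np.pi/6))"
```

```text
t 21.6333 pos [0.5829 0.1436 0.0789] q [ 0.4304  0.5    -0.8951  1.7353  0.4286  1.1122 -0.7709] F [ 1.8046  2.9332 -0.6251] M [ 0.8637 -0.6191  0.0731] w 29.450587963177522 49.86742183333263
xyz mm [-1.6822 -0.145  -2.6241] dr [ 0.0031 -0.0021 -0.8001]
```

```bash
python3 -c "
from h import *
for i in range(3): get_image('top')
P=np.r_[.479,.1312,.1020]
delta(P+.104*sx+[0,0,-.0205-.0029],down(sy+np.pi/2+np.pi/6-.8))"
```

```text
t 21.7833 pos [0.5827 0.1435 0.0789] q [ 0.4312  0.5004 -0.8958  1.7352  0.4288  1.1129 -0.7694] F [ 2.3533  4.4265 -0.847 ] M [ 1.07   -0.7055  0.0466] w 29.510919002318676 49.86951370490715
xyz mm [-1.5093 -0.0151  0.2557] dr [ 0.0014 -0.0029  0.0014]
```

Emit:
send_rows:
  xyz:
    - [0.3, 0, 0.1]
    - [0.6, 0, 0.3]
    - [0.9, 0, 0.5]
    - [1.2, 0, 0.8]
    - [1.5, 0, 1.1]
    - [1.5, 0, 1.4]
    - [1.5, 0, 1.6]
    - [1.5, 0, 1.8]
    - [1.5, 0, 1.8]
    - [1.5, 0, 1.8]
  dr:
    - [0, 0, 0.04]
    - [0, 0, 0.1]
    - [0, 0, 0.17]
    - [0, 0, 0.24]
    - [0, 0, 0.31]
    - [0, 0, 0.38]
    - [0, 0, 0.44]
    - [0, 0, 0.48]
    - [0, 0, 0.5]
    - [0, 0, 0.5]

```text
time: 22.62
position: [0.5837, 0.143, 0.0775]
tool_rot: [2.829, 1.363, 0.004]
ft_force: [3.7, 1.6, 2.8]
grip_width: 0.341
grip_force: 49.9
```

```bash
python3 -c "
from h import *
for i in range(2): get_image('top')
P=np.r_[.479,.1312,.1020]
delta(P+.104*sx+[0,0,-.0205-.0047],down(sy+np.pi/2+np.pi/6-1.3))"
```

```text
t 22.7167 pos [0.5837 0.1431 0.0775] q [ 0.358   0.4661 -0.7954  1.7365  0.3709  1.093  -1.2292] F [3.654  1.0788 4.1558] M [ 0.048  -1.0301  0.1477] w 29.623739286638532 49.87067627487704
xyz mm [-1.6479 -0.3509  0.6849] dr [ 0.0021 -0.0018  0.0003]
```

Emit:
send_rows:
  xyz:
    - [0, 0, 0.1]
    - [0, 0, 0.2]
    - [0, 0, 0.3]
    - [0, 0, 0.5]
    - [0, 0, 0.6]
    - [0, 0, 0.8]
    - [0, 0, 0.9]
    - [0, 0, 1.0]
    - [0, 0, 1.0]
    - [0, 0, 1.0]
  dr:
    - [0, 0, 0.04]
    - [0, 0, 0.09]
    - [0, 0, 0.14]
    - [0, 0, 0.19]
    - [0, 0, 0.24]
    - [0, 0, 0.29]
    - [0, 0, 0.34]
    - [0, 0, 0.38]
    - [0, 0, 0.4]
    - [0, 0, 0.4]

```text
time: 23.55
position: [0.5841, 0.1423, 0.0771]
tool_rot: [3.042, 0.774, 0.005]
ft_force: [3.9, 0.8, 7.6]
grip_width: 0.344
grip_force: 49.8
```

```bash
python3 -c "
from h import *
for i in range(2): get_image('top')
P=np.r_[.479,.1312,.1020]
delta(P+.104*sx+[0,0,-.0205-.0057],down(sy+np.pi/2+np.pi/6-1.7))"
```

```text
t 23.65 pos [0.5841 0.1423 0.0771] q [ 0.3008  0.4424 -0.7184  1.7386  0.3283  1.0808 -1.5978] F [4.2741 0.3067 7.9504] M [-0.7654 -0.9445  0.2771] w 29.364911760869752 49.838715554215014
xyz mm [-1.5889 -0.5266  1.3121] dr [ 0.0032 -0.0023  0.0007]
```

Emit:
send_rows:
  xyz:
    - [0, 0, 0]
    - [0, 0, 0]
    - [0, 0, 0]
    - [0, 0, 0.1]
    - [0, 0, 0.2]
    - [0, 0, 0.3]
    - [0, 0, 0.3]
    - [0, 0, 0.3]
    - [0, 0, 0.3]
    - [0, 0, 0.3]
  dr:
    - [0, 0, 0.03]
    - [0, 0, 0.07]
    - [0, 0, 0.11]
    - [0, 0, 0.15]
    - [0, 0, 0.18]
    - [0, 0, 0.21]
    - [0, 0, 0.24]
    - [0, 0, 0.26]
    - [0, 0, 0.28]
    - [0, 0, 0.28]

```text
time: 24.48
position: [0.584, 0.1419, 0.0765]
tool_rot: [3.12, 0.343, 0.004]
ft_force: [3.5, -0.2, 7.1]
grip_width: 0.336
grip_force: 50.1
```

```bash
python3 -c "
from h import *
for i in range(2): get_image('top')
P=np.r_[.479,.1312,.1020]
delta(P+.104*sx+[0,0,-.0205-.0060],down(sy+np.pi/2+np.pi/6-1.98))"
```

```text
t 24.5833 pos [0.5839 0.1419 0.0765] q [ 0.2609  0.4285 -0.6659  1.7405  0.3002  1.0735 -1.8569] F [3.3987 0.0913 6.9562] M [-0.8319 -0.9233  0.4659] w 29.635718501640554 50.08883009722922
xyz mm [-1.4441 -0.4711  1.0264] dr [ 0.003  -0.0025  0.0011]
```

Emit:
send_rows:
  xyz:
    - [0, 0, -0.5]
    - [0, 0, -0.5]
    - [0, 0, -0.5]
    - [0, 0, -0.5]
    - [0, 0, -0.5]
    - [0, 0, -0.5]
    - [0, 0, -0.5]
    - [0, 0, -0.5]
    - [0, 0, -0.5]
    - [0, 0, -0.5]
  dr:
    - [0, 0, 0]
    - [0, 0, 0]
    - [0, 0, 0]
    - [0, 0, 0]
    - [0, 0, 0]
    - [0, 0, 0]
    - [0, 0, 0]
    - [0, 0, 0]
    - [0, 0, 0]
    - [0, 0, 0]
  jaw: 46

```text
time: 25.42
position: [0.5824, 0.1434, 0.0758]
tool_rot: [-3.123, -0.342, -0.0]
ft_force: [0.4, 0.6, 0.3]
grip_width: 0.531
grip_force: 0.0
```

Emit:
send_rows:
  xyz:
    - [0, 0, -5]
    - [0, 0, -15]
    - [0, 0, -28]
    - [0, 0, -42]
    - [0, 0, -58]
    - [0, 0, -76]
    - [0, 0, -94]
    - [0, 0, -108]
    - [0, 0, -118]
    - [0, 0, -120]
  dr:
    - [0, 0, 0]
    - [0, 0, 0]
    - [0, 0, 0]
    - [0, 0, 0]
    - [0, 0, 0]
    - [0, 0, 0]
    - [0, 0, 0]
    - [0, 0, 0]
    - [0, 0, 0]
    - [0, 0, 0]

```text
time: 26.25
position: [0.5838, 0.1439, 0.1993]
tool_rot: [-3.123, -0.342, -0.008]
ft_force: [-0.1, 0.5, 0.8]
grip_width: 0.524
grip_force: 0.0
```

Emit:
send_rows:
  xyz:
    - [-2, 15, -5]
    - [-5, 42, -15]
    - [-10, 75, -20]
    - [-20, 110, -20]
    - [-30, 145, -20]
    - [-40, 180, -20]
    - [-50, 215, -20]
    - [-60, 250, -20]
    - [-70, 285, -20]
    - [-75, 310, -20]
  dr:
    - [0, 0, 0]
    - [0, 0, 0]
    - [0, 0, 0]
    - [0, 0, 0]
    - [0, 0, 0]
    - [0, 0, 0]
    - [0, 0, 0]
    - [0, 0, 0]
    - [0, 0, 0]
    - [0, 0, 0]

```text
time: 27.08
position: [0.5747, -0.1801, 0.2153]
tool_rot: [3.122, 0.335, -0.002]
ft_force: [0.9, -0.8, 0.3]
grip_width: 0.533
grip_force: 0.0
```

```bash
python3 -c "
from h import *
for i in range(4): t=get_image('top')
s=get_image('scene')
cv2.imwrite('pics/t9.png',t[:,:,::-1]);cv2.imwrite('pics/s9.png',s[:,:,::-1])
for n in('top','scene'):
    a=cv2.imread(f'pics/{n}0.png');b=cv2.imread(f'pics/{n[0]}9.png')
    # brown disc next to strap
    x0,y0,x1,y1=(212,188,240,225) if n=='top' else (228,268,275,300)
    for im in(a,b):
        h=cv2.cvtColor(im[y0:y1,x0:x1],cv2.COLOR_BGR2HSV); m=cv2.inRange(h,(0,60,60),(14,255,230))
        c,l,st,ce=cv2.connectedComponentsWithStats(m); i=1+st[1:,4].argmax(); print(n,st[i],ce[i])
# local brightness / tip: print grey patch near expected bolt in top
g=cv2.imread('pics/t9.png',0); u,v=proj('top',[.583,.143,.115])[0]; print(u,v)
u,v=int(u),int(v); print(g[v-11:v+12,u-11:u+12])
print(get_state()['position'])
"
```

```text
top [16 32  6  2  8] [18.25  32.375]
top [17 32  5  2  7] [18.71428571 32.42857143]
scene [  7  10  22  12 132] [15.85606061 16.24242424]
scene [  7  10  22  12 105] [16.1047619 16.8      ]
246.1986836130481 204.293775126369
[[202 177 190 204 203 203 203 203 203 204 204 178  96 101 107 104  97  99
   96  75 181 209 204]
 [203 181 183 205 204 204 205 205 204 204 206 200  80  89  91  93 117 118
  116  56 122 182 192]
 [203 181 179 200 171 183 186 162 191 192 194 183 166 190 190 190 192 192
  193 187 185 193 195]
 [201 196 194 199 189 192 192 185 194 194 194 184 197 202 201 200 200 200
  199 199 198 198 197]
 [197 197 197 195 197 196 197 196 196 196 195 188 200 199 200 200 200 199
  200 193 198 198 197]
 [196 196 196 196 197 197 196 197 197 198 198 190 201 200 199 200 200 200
  199 189 200 199 199]
 [196 197 196 196 196 196 196 195 194 195 195 190 192 193 203 202 202 202
  199 186 201 199 199]
 [193 194 194 194 193 194 194 194 194 196 197 191 158 132 153 152 148 166
  186 186 199 197 196]
 [195 195 195 195 195 196 195 196 196 197 180 163  98  91  92  94  92 114
  127 145 179 200 196]
 [
[... 694 characters left out ...]
 196 198 200 126  62  61  60  62  66  52  42  55  66 129
  130 126 117  64  71]
 [196 197 196 197 197 198 200 131  58  61  61  70  69  70  61  72 139 118
  111 111  70  39  86]
 [197 196 196 196 197 200 201 133  91  83 109  67  62  70 123 140 144 115
  103  62  27  61 113]
 [197 198 198 198 199 199 155 135 129  68  77  83  83 102 125 146 141  93
   52  29  61 102 114]
 [199 198 198 199 199 197 127 132 135  78  64  61  52  65  75 113 111  42
   25  82 102 104 160]
 [198 199 199 199 200 201 191 189 131 123  88  54  60  64  51  55  52  26
   82 107  95 161 197]
 [200 199 195 193 186 188 178 201 189 195 191  94  91  68  68  65 106 107
   98  95 143 201 202]]
[ 0.57613673 -0.17434137  0.21540867]
```

```bash
python3 -c "
from h import *
g=cv2.imread('pics/t9.png',0); x0,y0=242,199;k=8
c=cv2.resize(g[y0:y0+14,x0:x0+12],None,fx=k,fy=k,interpolation=cv2.INTER_CUBIC)
m=(c>150).astype(np.uint8); n,l,st,ce=cv2.connectedComponentsWithStats(m); print(st,ce)
for i in range(1,n):
    if 500<st[i,4]<4000:
        p=cv2.findContours((l==i).astype(np.uint8),cv2.RETR_EXTERNAL,cv2.CHAIN_APPROX_NONE)[0][0]
        b=cv2.boxPoints(cv2.minAreaRect(p)); w=np.array([onz('top',(u+.5)/k-.5+x0,(v+.5)/k-.5+y0,.1195)[:2] for u,v in b]); d=np.diff(np.r_[w,w[:1]],axis=0)
        print(w.mean(0),np.linalg.norm(d,axis=1),np.degrees(np.arctan2(d[:,1],d[:,0])))
print(*map(lambda r:' '.join(map(str,r)),g[199:213,240:257]),sep='\n')
"
```

```text
[[   0   10   96  102 6299]
 [   0    0   96   75 4439]
 [  69  102    4    4   14]] [[ 53.56739165  71.98872837]
 [ 38.81730119  31.95156567]
 [ 70.64285714 103.28571429]]
196 196 195 194 195 195 190 192 193 203 202 202 202 199 186 201 199
194 194 194 194 196 197 191 158 132 153 152 148 166 186 186 199 197
196 195 196 196 197 180 163 98 91 92 94 92 114 127 145 179 200
197 197 197 199 199 181 191 188 189 163 153 83 100 109 122 118 169
197 197 199 199 163 176 200 200 198 196 200 79 102 106 115 71 122
199 200 201 174 120 199 199 197 197 203 206 53 88 104 104 62 74
199 201 201 122 87 208 199 198 200 202 204 59 74 114 103 93 62
202 203 207 67 91 211 204 204 201 200 173 65 80 107 104 102 53
198 199 158 54 60 140 172 184 209 206 124 67 74 104 113 100 52
197 197 114 60 55 62 94 106 133 127 72 71 114 131 115 111 65
198 200 126 62 61 60 62 66 52 42 55 66 129 130 126 117 64
198 200 131 58 61 61 70 69 70 61 72 139 118 111 111 70 39
200 201 133 91 83 109 67 62 70 123 140 144 115 103 62 27 61
199 155 135 129 68 77 83 83 102 125 146 141 93 52 29 61 102
```

```bash
python3 -c "
from bench import *
print(close_job())"
```

```text
the job is handed in; nothing more can be done
None
```

The job is handed in: the T-bolt stands upright in the strap's notch with its head across the slot, and the nut is tightened clockwise to an estimated 1.7 rad (1.6 to 2.0 holds). No shift of the disc showed in the before-and-after images, I did not compare the other things' positions, and the run took about 27 of the 64 s.

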